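# Press the proud tin lids fully home

### The arm

A 6-joint arm with a two-finger parallel gripper is mounted at the origin on a cart in front of the work surface, level with it; the furniture and walls round the work are solid. World frame = base frame: x ahead of the robot, y to its left, z up, the work surface at z = 0. Lengths are in mm, angles in rad, forces in N, time in s.
With the tool pointing down it reaches from about 325 to 1000 mm from the base axis. Payload 5.1 kg.
Tool frame: the origin (TCP) lies at the very end of the fingers, on their centre line; the grasp point (between the pads) lies 19 mm behind it; y points along the fingers, z is the direction in which the jaws open and shut, and the axes are right-handed (so a half turn about y gives the same grasp; the last joint's range is limited). The gripper opens to 85 mm and grips with 20 to 120 N. Pads are 22 mm wide; open, the fingers measure 114 mm over their backs; the gripper's body (76 mm by 85 mm) begins 54 mm behind the grasp point. The pads swing forward as they close: fully open they stand 13 mm farther back than shut.
Start: joints at [1.221, 0.124, 1.65, -0, 1.367, -0.083], TCP at [171.392, 626.985, 231.322] pointing down, gripper open.
Joint ranges: [-2.61, 2.61], [-1.02, 2.33], [0.03, 2.71], [-1.35, 4.49], [0.32, 2.68], [-2.91, 2.91]. Speed limits (rad/s): [2.57, 2.57, 3.14, 3.14, 3.14, 3.14].

### API

Orientations are given as a 3x3 rotation matrix whose columns are the frame's x, y, z axes.
In Python, from workcell import movep, servo_line, goto_joints, gripper_open, clamp, dwell, ik, grab_frame, camera_model, MotionError, sign_off, read_time, read_joints, read_joint_vel, read_joint_torque, read_tool_pos, read_tool_rot, read_wrist_force, read_wrist_torque, read_opening gives the robot as it stands. Calls block until the motion is done:
- movep(position, orientation): joint-space move of the TCP to a pose.
- servo_line(position, rot=None, speed=150): straight line of the TCP; rot=None keeps the orientation; speed is the mean speed in mm/s.
- goto_joints(angles): joint-space move.
- gripper_open() and clamp(effort=None): open the fingers fully, or close them until they stop; effort is the grip in N (None keeps the last).
- dwell(seconds).
- ik(position, orientation): joint angles nearest the present ones, or None.
- grab_frame(name): name is "scene" or "top"; returns the picture (384x512x3 uint8, red, green, blue); there is no depth.
- camera_model(name): a dict with "fx", "fy", "cx", "cy" (pixels), "extrinsics" (4x4, takes a point from camera to world coordinates). Camera axes: x right, y up, looking along -z (the intrinsics and any distortion apply to the point x, -y, -z); pixel columns grow to the right and rows downward; lengths in mm; the calibration is good to about 2 mm. A picture is of the moment at which its call begins. camera_model takes no time and is no camera call.
A pose or a line that the arm cannot do raises MotionError and nothing moves.
- sign_off(): hands the job in, once; it reports no verdict.
Readings, each from a call of its own:
- read_time(): time.
- read_joints(): joint angles.
- read_joint_vel(): joint speeds.
- read_joint_torque(): joint torques, N m.
- read_tool_pos(): TCP position.
- read_tool_rot(): TCP orientation.
- read_wrist_force(): force on the tool from outside, world axes, zero at the start.
- read_wrist_torque(): the same for the moment, N m.
- read_opening(): opening from 0.0 (shut) to 1.0 (fully open).
Only numpy, scipy, OpenCV 4.12 (cv2) and the standard library are available. Lean on these libraries where they do the work, as an engineer would, in place of code of your own. Each camera call takes 0.05 s, during which the arm holds its last target.

### The job

Three alike grey steel tins with press-in lids stand on the bench, and two of the lids were left standing proud. Press those two lids down until they are fully home, leaving the tins standing where they are, and neither press nor shift the tin that is already properly shut.

Things in the scene. Friction and masses are not known exactly. Their poses are not given: they have to be found in the camera images.
- lid_a: Press-in lid (grey steel disc, 80 mm across, 2 mm bead at its edge, bare 68 mm neck below) of a loose upright grey tin 84 mm across, 0.6 kg, rim at 75 mm. Origin: centre of the lid's flat top; z up. Fully home, it is 80 mm above the bench and the disc rests on the rim; proud, 12 to 18 mm higher, its neck showing. It slides straight down against about 8 N, stays where left, stops dead when home.
- lid_b: Press-in lid (grey steel disc, 80 mm across, 2 mm bead at its edge, bare 68 mm neck below) of a loose upright grey tin 84 mm across, 0.6 kg, rim at 75 mm. Origin: centre of the lid's flat top; z up. Fully home, it is 80 mm above the bench and the disc rests on the rim; proud, 12 to 18 mm higher, its neck showing. It slides straight down against about 8 N, stays where left, stops dead when home.
- lid_c: Press-in lid (grey steel disc, 80 mm across, 2 mm bead at its edge, bare 68 mm neck below) of a loose upright grey tin 84 mm across, 0.6 kg, rim at 75 mm. Origin: centre of the lid's flat top; z up. Fully home, it is 80 mm above the bench and the disc rests on the rim; proud, 12 to 18 mm higher, its neck showing. It slides straight down against about 8 N, stays where left, stops dead when home.
Things that resemble listed ones, but are neither listed nor needed, are in the scene too. Leave any turquoise look-alike of the part that bears lid_c alone.

How it is judged (in metres and radians):
At the end, for the whole second after the job is handed in: All three lids are fully home (lid top at most 2.5 mm above its 80 mm seated height), the three tins stand upright (within about 6 degrees), at rest, and within about 35 mm of where they stood (height (world z) of each of lid_a, lid_b, lid_c below 0.0825 m and angle between each of lid_a, lid_b, lid_c's own z axis and vertical below 0.1 rad and distance of each of lid_a, lid_b, lid_c from where it was at the start of the episode below 0.04 m and linear speed of each of lid_a, lid_b, lid_c below 0.02 m/s); the robot touches nothing.
It fails at once if the tin that was already shut is pressed or shifted (contact force between lid_c and the fingers above 0.5 N or contact force between lid_c and the arm above 0.5 N or distance of lid_c from where it was at the start of the episode above 0.01 m).
It fails at once if a tin is tipped or shoved away (angle between any of lid_a, lid_b's own z axis and vertical above 0.35 rad or distance of any of lid_a, lid_b from where it was at the start of the episode above 0.06 m).
It also fails if it takes over 40 s, if anything falls off the work surface, if the arm or the gripper's body presses on something with over 40 N, if the wrist force passes 120 N, or if a joint passes its speed limit or range.

## Working session

There is one attempt and no reset: what is moved stays moved. The work goes in short steps, each a Python script; the robot and the scene stay as the last script left them, time stands still between calls to the robot, and variables do not carry over. Pictures are saved under pics/ and viewed, and the job is handed in when it is done.

```bash
mkdir -p pics; ls
python3 - <<'E'
from workcell import *
import cv2,numpy as np
for n in("scene","top"):
    f=grab_frame(n); cv2.imwrite(f"pics/{n}0.png",f[:,:,::-1]); m=camera_model(n); print(n,{k:(np.round(v,3).tolist()) for k,v in m.items()})
print(read_time())
E
```

```text
pics
scene {'fx': 351.353, 'fy': 351.353, 'cx': 258.229, 'cy': 182.035, 'extrinsics': [[0.74, 0.391, -0.548, 49.566], [-0.672, 0.4, -0.623, -516.619], [-0.024, 0.829, 0.559, 549.321], [0.0, 0.0, 0.0, 1.0]]}
top {'fx': 354.961, 'fy': 354.961, 'cx': 253.672, 'cy': 190.68, 'extrinsics': [[0.018, 0.988, -0.154, 395.382], [-1.0, 0.02, 0.015, 17.502], [0.017, 0.153, 0.988, 1043.214], [0.0, 0.0, 0.0, 1.0]]}
0.1
```

View pics/scene0.png

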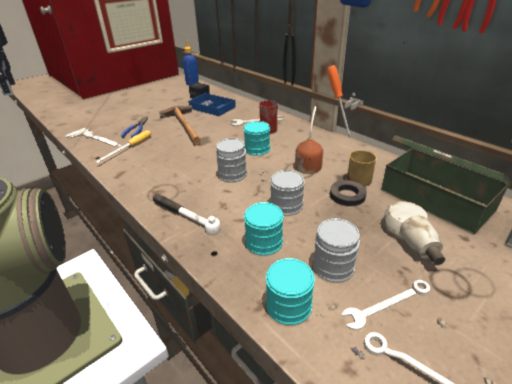

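View pics/top0.png

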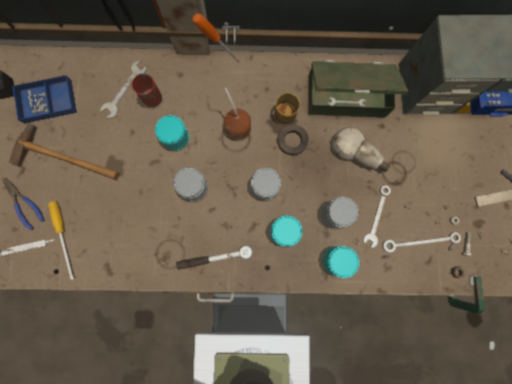

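Both views show three grey tins: scene (231,160), (287,192), (337,250), which match top (190,184), (265,183), (342,212). There are also three turquoise look-alikes at scene (257,138), (264,228), (290,290). I'll enlarge the grey ones to see which lids stand proud.

Run:
```python
import cv2,numpy as np
f=cv2.imread("pics/scene0.png")
c=[cv2.resize(f[y-40:y+40,x-32:x+32],None,fx=4,fy=4,interpolation=cv2.INTER_CUBIC) for x,y in((231,160),(287,192),(337,250))]
cv2.imwrite("pics/crop0.png",np.hstack(c))
t=cv2.imread("pics/top0.png")
c=[cv2.resize(t[y-30:y+30,x-30:x+30],None,fx=4,fy=4,interpolation=cv2.INTER_CUBIC) for x,y in((190,184),(265,183),(342,212))]
cv2.imwrite("pics/crop1.png",np.hstack(c))
```

```text
(no output)
```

View pics/crop0.png

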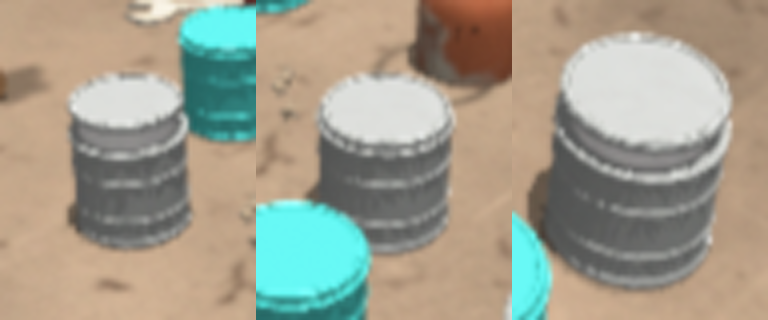

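View pics/crop1.png

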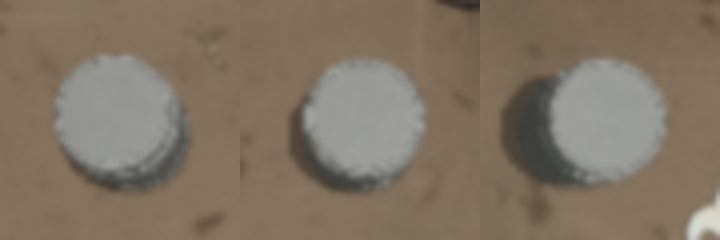

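The crops settle it. The left tin (scene 231,160 / top 190,184) and the right tin (scene 337,250 / top 342,212) both show a dark neck under the lid, so those two are proud. The middle tin (scene 287,192 / top 265,183) has its lid on the rim, so it is lid_c and I leave it alone. Next I'll measure the lid-top centres.

```bash
cat > h.py <<'E'
from workcell import *
import cv2,numpy as np
def ray(n,u,v):
    m=camera_model(n);E=np.array(m["extrinsics"])
    d=E[:3,:3]@np.array([(u-m["cx"])/m["fx"],-(v-m["cy"])/m["fy"],-1.])
    return E[:3,3],d/np.linalg.norm(d)
def plane(n,u,v,z):
    o,d=ray(n,u,v); return o+d*(z-o[2])/d[2]
def tri(a,b):
    (o1,d1),(o2,d2)=a,b
    s=np.linalg.lstsq(np.c_[d1,-d2],o2-o1,rcond=None)[0]
    p,q=o1+s[0]*d1,o2+s[1]*d2
    return (p+q)/2,np.linalg.norm(p-q)
def blob(f,x,y,thr):
    hsv=cv2.cvtColor(f,cv2.COLOR_RGB2HSV)
    m=((hsv[...,1]<40)&(hsv[...,2]>thr)).astype(np.uint8)
    m=cv2.morphologyEx(m,cv2.MORPH_OPEN,np.ones((3,3),np.uint8))
    n,l,st,c=cv2.connectedComponentsWithStats(m)
    k=l[y,x]; cs,_=cv2.findContours((l==k).astype(np.uint8),cv2.RETR_EXTERNAL,cv2.CHAIN_APPROX_NONE)
    return cv2.fitEllipse(cv2.convexHull(max(cs,key=len))),st[k]
E
python3 - <<'E'
from h import *
S=cv2.imread("pics/scene0.png")[:,:,::-1].copy();T=cv2.imread("pics/top0.png")[:,:,::-1].copy()
for n,s,t,z in(("L",(231,149),(188,182),95),("M",(287,181),(265,182),80),("R",(337,235),(343,211),95)):
    print(n,"V",S[s[1],s[0]],T[t[1],t[0]])
    es,st1=blob(S,*s,int(max(S[s[1],s[0]])-22)); et,st2=blob(T,*t,int(max(T[t[1],t[0]])-18))
    print(np.round(es[0]+es[1],1),st1,np.round(et[0]+et[1],1),st2)
    print(plane("scene",*es[0],z).round(1),plane("top",*et[0],z).round(1),tri(ray("scene",*es[0]),ray("top",*et[0])))
E
```

```text
L V [222 224 221] [150 151 146]
[229.7 144.9  11.   26.5] [217 140  26  11 234] [188.2 181.3  27.4  29.9] [174 168  29  28 635]
[562.  180.1  95. ] [565.1 181.   95. ] (array([564.47023946, 181.84238193,  93.56432335]), np.float64(2.030555262519578))
M V [222 223 220] [155 155 151]
[286.8 178.9  16.3  30.8] [272 172  30  16 384] [266.1 181.5  27.6  28.9] [252 169  29  27 616]
[568.  -31.9  80. ] [571.7 -30.4  80. ] (array([571.41606137, -29.91663159,  77.70091127]), np.float64(1.7877592900314652))
R V [220 221 218] [156 157 152]
[337.7 231.9  26.2  40.7] [318 218  41  28 811] [343.7 211.   27.5  28.7] [330 197  28  29 616]
[ 489.  -240.9   95. ] [ 492.4 -239.9   95. ] (array([ 492.07839669, -239.89632353,   92.61680336]), np.float64(1.7124024894107648))
```

```bash
cat >> h.py <<'E'
def press(x,y):
    R=np.array(read_tool_rot())
    movep([x,y,200],R); servo_line([x,y,108],speed=120)
    z=104.; k=0
    while z>=79.0:
        servo_line([x,y,z],speed=25)
        F=read_wrist_force(); p=read_tool_pos(); k+=1
        if abs(F[2])>3: print(z,np.round(p,1),np.round(F,1))
        if z<84 and abs(F[2])>30: break
        if abs(F[2])>50: print("HIGH");break
        z-= 2 if z>84 else .5
    servo_line([x,y,200],speed=120)
    print("t",read_time(),np.round(read_wrist_force(),1))
E
python3 - <<'E'
from h import *
print(np.round(read_tool_rot(),3).tolist())
clamp(20); print(read_opening(),read_time())
press(564.5,181)
f=grab_frame("scene");cv2.imwrite("pics/scene1.png",f[:,:,::-1])
cv2.imwrite("pics/crop2.png",cv2.resize(f[80:300,170:390,::-1],None,fx=2.7,fy=2.7,interpolation=cv2.INTER_CUBIC))
E
```

```text
[[0.965, -0.001, 0.264], [-0.264, -0.002, 0.965], [-0.0, -1.0, -0.002]]
-0.0003233535117856554 0.8667
94.0 [564.7 181.   94.8] [-2.4  0.5  3.7]
92.0 [564.7 181.   92.9] [-1.3 -0.4  5.5]
90.0 [564.6 181.1  90.9] [-2.7 -0.7  5.7]
88.0 [564.6 181.   88.8] [-2.5 -0.6  7. ]
86.0 [564.7 181.   86.9] [-2.1 -1.7  5.9]
84.0 [564.7 181.1  84.9] [-2.6 -0.9  6.5]
83.5 [564.7 181.1  84.5] [-3.8 -0.2  5.9]
83.0 [564.7 181.1  84.1] [-2.6 -1.2  6.3]
82.5 [564.7 181.   83.6] [-2.7 -0.7  6.8]
82.0 [564.7 181.   83.1] [-3.2 -0.7  7.5]
81.5 [564.7 181.   82.6] [-1.7 -0.9  7.1]
81.0 [564.7 181.1  82.1] [-3.6 -2.1  7.4]
80.5 [564.7 181.   81.6] [-2.9 -0.   7.9]
80.0 [564.7 181.   81.1] [-3.6 -0.4  7.7]
79.5 [564.7 181.   80.6] [-2.9 -1.3  6.8]
79.0 [564.7 181.1  80.1] [-3.4 -1.4  6.7]
t 10.3833 [-0.3  0.2  0.1]
```

View pics/crop2.png

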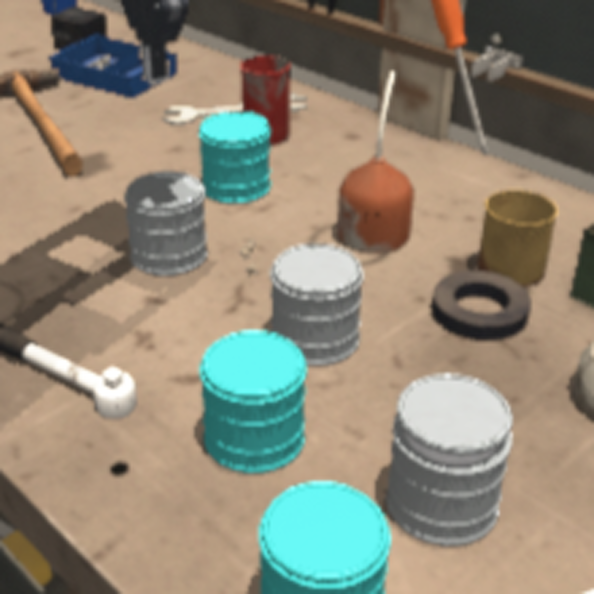

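The left lid now looks down, with no neck visible at crop (166,195). But it was still sliding at about 7 N when the tool reached 80.1 mm, so I never felt the stop. I'll let the press go deeper, stopping on force, for the right lid, then repeat the left one.

```bash
sed -i 's/z>=79.0/z>=75.0/; s/>30: break/>22: break/' h.py
python3 - <<'E'
from h import *
servo_line([564.5,181,86],speed=150)
z=82.
while z>=75:
    servo_line([564.5,181,z],speed=25); F=read_wrist_force(); print(z,np.round(read_tool_pos()[2],1),np.round(F,1))
    if F[2]>22: break
    z-=.7
servo_line([564.5,181,200],speed=150)
print(read_time())
press(491.5,-240)
f=grab_frame("scene");cv2.imwrite("pics/scene2.png",f[:,:,::-1])
cv2.imwrite("pics/crop3.png",cv2.resize(f[80:300,170:390,::-1],None,fx=2.7,fy=2.7,interpolation=cv2.INTER_CUBIC))
E
```

```text
82.0 82.4 [-0.5 -0.6 -0.5]
81.3 81.4 [ 0.4 -0.1  0. ]
80.6 80.5 [0.8 0.1 0.2]
79.89999999999999 80.1 [-0.5 -0.4  0.6]
79.19999999999999 80.1 [-2.8 -0.3  5.8]
78.49999999999999 80.0 [-4.  -0.6  8.4]
77.79999999999998 80.0 [-4.7 -2.1 10.7]
77.09999999999998 80.0 [-6.7 -1.8 14.5]
76.39999999999998 79.9 [-9.1 -2.2 18.3]
75.69999999999997 79.9 [-10.9  -1.8  20.6]
14.875
92.0 [ 491.5 -240.    92.6] [-3.1  1.3  5.2]
90.0 [ 491.5 -240.    90.7] [-1.9  0.9  5.2]
88.0 [ 491.5 -240.    88.7] [-2.5  2.2  6.1]
86.0 [ 491.5 -240.    86.7] [-2.   1.8  5.3]
84.0 [ 491.5 -240.    84.7] [-2.5  0.6  4.9]
83.5 [ 491.5 -240.    84.4] [-2.7  1.2  6.5]
83.0 [ 491.5 -240.    83.9] [-3.1  1.5  6.8]
82.5 [ 491.6 -240.    83.5] [-2.7  2.6  6.6]
82.0 [ 491.5 -240.    82.9] [-2.9  2.   7.9]
81.5 [ 491.5 -240.    82.4] [-3.7  1.6  7.8]
81.0 [ 491.5 -240.    81.9] [-3.3  1.4  7.3]
80.5 [ 491.6 -240.    81.4] [-3.5  1.4  7.8]
80.0 [ 491.5 -240.    80.9] [-3.6  1.2  7.2]
79.5 [ 491.6 -240.    80.4] [-3.6  0.7  7.3]
79.0 [ 491.5 -240.    80. ] [-3.8  2.5  7.8]
78.5 [ 491.6 -240.1   80. ] [-5.3  2.6  9.7]
78.0 [ 491.6 -240.1   80. ] [-5.3  4.9 13.4]
77.5 [ 491.7 -240.1   80. ] [-6.6  4.4 15.9]
77.0 [ 491.7 -240.1   79.9] [-9.4  5.  18.5]
76.5 [ 491.8 -240.2   79.9] [-9.4  4.9 21. ]
76.0 [ 491.9 -240.2   79.9] [-10.2   5.5  22.7]
t 25.3583 [-0.5  0.4 -0.2]
```

View pics/crop3.png

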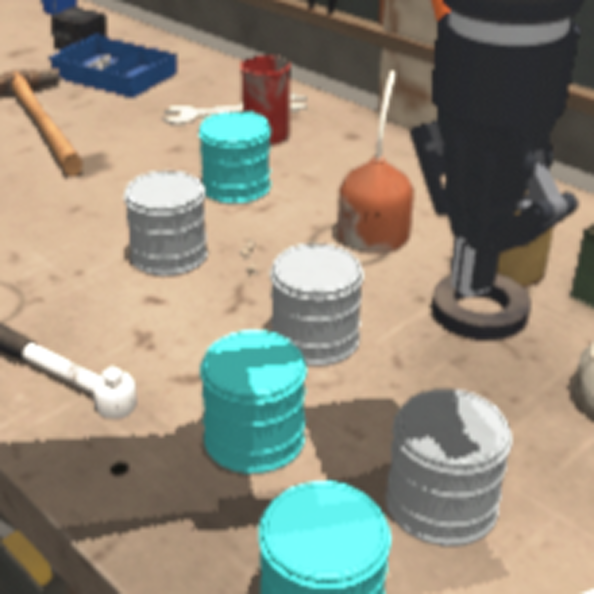

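In the crop, all three grey tins at (166,222), (317,303) and (451,465) now show the lid on the rim with no neck, and they haven't moved. The tool is up and clear, so I'm handing in.

```bash
python3 -c "
from workcell import *
print(read_time(),read_tool_pos(),read_wrist_force());print(sign_off())"
```

```text
25.4083 [ 490.91801362 -239.63986973  198.6333083 ] [-0.0806498  -0.66702151 -0.60493007]
the job is handed in; nothing more can be done
None
```

I pressed the two proud lids fully home with the closed fingertips and handed the job in at about 25.4 s, inside the 40 s limit. These were the left tin at about (564, 181) mm and the right tin at about (491, −240) mm. I left the middle grey tin, which was already shut, and the turquoise look-alikes alone.

- **Left lid:** my first press ended at 80.1 mm without feeling the stop. I pressed it again and met a hard stop at 79.9–80.0 mm, with the force rising to about 21 N.
- **Right lid:** it stopped hard at 79.9–80.0 mm, with the force rising to about 23 N.
- **Last picture:** no neck shows on any of the three grey tins, and all are upright and look unmoved by eye; I did not re-measure their positions. At hand-in the tool was clear at about z = 199 mm with almost no wrist force.

No check failed. The two cameras disagreed by about 2 mm on the lid positions, which is within their calibration.

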